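Reset the dose screw of a detergent doser and lock it again

TASK

The detergent dosing unit on the worktop gives too little. Slacken the big steel lock nut on top of it, turn the blue screw head in its middle until the black pointer in the window stands opposite the red mark, then tighten the lock nut again: firmly nipped, so that the screw is locked, but without forcing it. Leave the things standing around where they are.

Things in the scene. Friction and masses are not known exactly. Their poses are not given: they have to be found in the camera images.
- doser: white dosing unit with grey top plate, 176 x 136 mm, top face 62 mm above the worktop, screwed down. Origin: middle of its underside; x axis from the scale window (front, 56 mm towards -x) to the two blue hose stubs at the back; z up. The vertical axis of nut and screw passes through x = +28 mm, y = 0. Only the nut and the blue head stand higher than 75 mm.
- nut: the steel lock nut: 44 mm across flats (50 across corners), 20 mm high; origin at the middle of its underside, 71 mm above the worktop when tight, up to 78 slack; rises 4 mm per rad loosened (this reading does not turn, see nut_turn). It turns against 0.3 N m of thread friction until it bites on the washer; from there the torque climbs by about 1.7 N m per rad, so by about 0.4 N m when right.
- nut_turn (a joint): turn of the lock nut, rad, positive = anticlockwise from above = loosening; at 0 one pair of flats faces +x and -x of the unit; ends at 2.2. Starts tight, at about 0.1. It is firmly nipped 0.13 to 0.40 rad past the angle where it first bites (0.25 is right); past 0.5 the thread is forced. The angle where it bites moves with the screw setting, so it must be felt afresh.
- nut_centre (a point): centre of the lock nut, half-way up its 20 mm (81 to 88 mm above the worktop); its x axis is square to one pair of flats and turns with the nut, the other two pairs stand at 60 degrees to it
- screw_head (a point): centre of the blue grip bar of the adjusting screw, 113 mm above the worktop; the bar is 30 mm long (along this point's x axis), 14 mm wide (y) and 24 mm high; the nut's top lies 4 to 10 mm below its underside
- screw_turn (a joint): turn of the adjusting screw, rad, positive = anticlockwise from above; the bar lies along the unit's x axis at 0. Anticlockwise moves the pointer towards the unit's -y, 14 mm per rad, and lifts the washer 2 mm per rad. 0.15 N m turns it while the nut is well clear of the washer (slacken the nut by about 1.4 rad); with the nut tight it is clamped, and forcing it overloads the nut.
- pointer_tip (a point): the black pointer, a bar 2.5 mm wide under the clear pane of the window; slides along the unit's y only
- mark (a point): the red mark under the same pane, 3.5 mm wide, 11.5 mm nearer the front edge than the pointer; its y axis is the unit's y axis. It stays where it is.
- washer: flat steel washer between the nut and the shoulder of the screw; cannot turn; its underside is about 70 mm above the worktop, ears 56 mm across along the unit's y
- softener: cream softener bottle with yellow cap, 71 x 125 x 269 mm, origin under its middle
- spool_2: wooden reel of green thread, 29 mm across, 40 mm high, standing, origin under its middle
- tape_roll: roll of pale tape lying flat, 96 mm across, 25 mm high, origin under its middle
- pill_bottle: white tablet bottle, 38 mm across, 78 mm high, origin under its middle

How it is judged:
By the outcome, as a careful person would: the job done as asked, in the order asked, and still so for the second after the job is handed in, with the robot touching nothing.
It also fails if it takes over 70 s, if anything falls off the work surface, if the arm or the gripper's body presses on something with over 40 N, if the wrist force passes 120 N, or if a joint passes its speed limit or range.

ROBOT

A 6-joint arm with a two-finger parallel gripper is mounted at the origin on a cart in front of the work surface, level with it; the furniture and walls round the work are solid. World frame = base frame: x ahead of the robot, y to its left, z up, the work surface at z = 0. Lengths are in m, angles in rad, forces in N, time in s.
With the tool pointing down it reaches from about 0.425 to 0.95 m from the base axis. Payload 3.5 kg.
Tool frame: the origin (TCP) lies at the very end of the fingers, on their centre line; the grasp point (between the pads) lies 19 mm behind it (arm.grip_depth is the z of the grasp point in the tool frame, in m); z points along the fingers, y is the line along which they close (so a half turn about z gives the same grasp; the last joint's range is limited). The gripper opens to 85 mm and grips with 20 to 120 N. Pads are 22 mm wide; open, the fingers measure 114 mm over their backs; the gripper's body (76 mm by 85 mm) begins 54 mm behind the grasp point. The pads swing forward as they close: fully open they stand 13 mm farther back than shut.
Start: joints at [0.974, 0.286, 1.577, -0, 1.279, -0.15], TCP at [0.292, 0.609, 0.231] pointing down, gripper open.
Joint ranges: [-2.77, 2.77], [-0.9, 2.22], [0.21, 2.48], [-1.53, 4.67], [0.24, 2.81], [-2.84, 2.84]. Speed limits (rad/s): [2.79, 2.79, 3.14, 3.14, 3.14, 3.14].

INTERFACE

Orientations are given as a rotation vector (axis times angle).
In Python, from rig import arm gives the robot as it stands.
- The arm moves only by the tool drive_tool, never from a script. Its argument "moves" is a list of rows, each a list of 5 numbers: the shift along the tool's x, y, z in m, then the turn about the tool's z in units of 5 degrees (1.0 is 5 degrees), then the finger opening in m, from 0 to 0.0854. In form: [[dx, dy, dz, yaw, hand], ...]. A call has 1 to 20 rows; each row is the pose to reach, as a shift and turn from the pose commanded when the call began, along the tool's axes at that moment; what a row does not reach only later rows make up. A row lasts 1/8 s, in which the tool goes at most 62.5 mm and 10.7 degrees, less where a joint would pass 70% of its speed; a pose out of reach is approached as far as the arm can. A call with a gripper value outside its range is refused whole. The fingers move at their own pace and stop on an object; the grip force is fixed at half the most. Time passes only in rows, so rows that repeat a pose let the fingers close. It gives the time, the measured TCP pose, the force, the opening and the grip force at its end, in the units of the state.
- arm.sense(): the state, without advancing time (a new reading comes with each control period).
- arm.get_image(name): name is "scene" or "top"; returns a dict with "pixels" (480x640x3 uint8, red, green, blue), "depth" (480x640 float32, m along the optical axis (not along the pixel's ray), 0 where there is no reading), "K" (3x3 intrinsics, pixels), "k1" (the pictures are not rectified: a ray, as slopes to the right and down, at radius r is drawn at 1 + k1 r^2 times it, then the intrinsics apply), "extrinsics" (4x4, takes a point from camera to world coordinates). Camera axes: x right, y down, z forward; pixel columns grow to the right and rows downward; lengths in m; the calibration is good to about 2 mm. A picture is of the moment at which its call begins.
- arm.sign_off(): hands the job in; it is judged then, once.
The state is a dict: "clock": time; "q": joint angles; "dq": joint speeds; "tau": joint torques, N m; "ee_pos": TCP position; "tool_rot": TCP orientation; "force": force on the tool from outside, world axes, zero at the start; "ft_torque": the same for the moment, N m; "gripper_width": opening from 0.0 (shut) to 1.0 (fully open); "gripper_force": force on a finger pad.
Only numpy, scipy, OpenCV 4.12 (cv2) and the standard library are available. Lean on these libraries where they do the work, as an engineer would, in place of code of your own. Each camera call takes 0.05 s, during which the arm holds its last target. There are 200 camera calls.

## Working session

There is one attempt and no reset: what is moved stays moved. The work goes in short steps, Python scripts to look and compute and a tool call to move; the robot and the scene stay as the last step left them, time stands still between calls to the robot, and variables do not carry over. Pictures are saved under pics/ and viewed, at most 10 in all, crops included, and the job is handed in when it is done.

Besides the shell and the picture viewer there is one more tool, called after "Emit:" as name([rows], argument=value, ...), one row to a line, values as JSON. drive_tool: Moves the arm, as the interface text tells. Its arguments: {"type":"object","properties":{"moves":{"type":"array"}},"required":["moves"]}

```bash
mkdir -p pics
cat > h.py <<'E'
import numpy as np, cv2
from rig import arm
from scipy.spatial.transform import Rotation as R
def shot(n):
    im=arm.get_image(n); cv2.imwrite; return im
def world(im):
    K=im["K"];h,w=im["depth"].shape
    u,v=np.meshgrid(np.arange(w),np.arange(h))
    p=cv2.undistortPoints(np.stack([u,v],-1).reshape(-1,1,2).astype(float),K,np.array([im["k1"],0,0,0.])).reshape(h,w,2)
    d=im["depth"]; c=np.dstack([p[...,0]*d,p[...,1]*d,d]); T=im["extrinsics"]
    return c@T[:3,:3].T+T[:3,3]
def ray(im,u,v,z):
    p=cv2.undistortPoints(np.array([[[u,v]]],float),im["K"],np.array([im["k1"],0,0,0.])).ravel()
    T=im["extrinsics"];d=T[:3,:3]@[p[0],p[1],1];o=T[:3,3];return o+d*(z-o[2])/d[2]
E
python3 - <<'E'
from h import *
for n in("scene","top"):
    im=shot(n);cv2.imwrite(f"pics/{n}0.png",im["pixels"][...,::-1]);np.savez(f"{n}0.npz",**im)
    print(n,im["extrinsics"].round(3).tolist(),im["K"][0,0],im["k1"])
s=arm.sense();print(s)
E
```

```text
scene [[0.739, -0.326, 0.589, -0.097], [-0.673, -0.34, 0.657, -0.687], [-0.014, -0.882, -0.471, 0.577], [0.0, 0.0, 0.0, 1.0]] 473.0267653709274 -0.06892442969066115
top [[0.034, -0.957, 0.289, 0.088], [-0.999, -0.032, 0.012, -0.005], [-0.002, -0.289, -0.957, 1.511], [0.0, 0.0, 0.0, 1.0]] 566.3727711345717 -0.1736107523500797
{'clock': 0.1, 'q': array([ 9.73972817e-01,  2.87127467e-01,  1.57804541e+00, -1.99470336e-05,
        1.27858896e+00, -1.49981226e-01]), 'dq': array([ 0.00021263, -0.00097477, -0.00310378,  0.00055838,  0.00235054,
        0.00021521]), 'tau': array([ 7.97284829e-04, -4.07294619e+01, -2.93699312e+01, -1.97186660e-04,
        3.40020153e-03, -2.77550646e-05]), 'ee_pos': array([0.29130739, 0.6082419 , 0.23004388]), 'tool_rot': array([-0.69589276, -3.06275498,  0.0031827 ]), 'force': array([-0.08853398, -0.00328956, -0.54918931]), 'ft_torque': array([0.01238428, 0.03015516, 0.02823114]), 'gripper_force': 0.0, 'gripper_width': 1.0019872749108805}
```

View pics/top0.png

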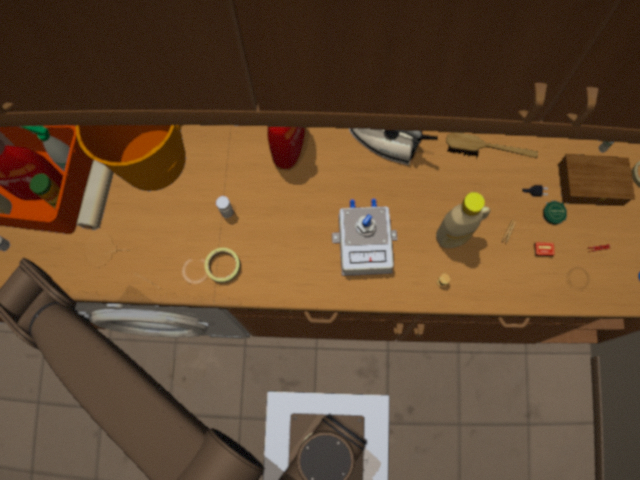

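View pics/scene0.png

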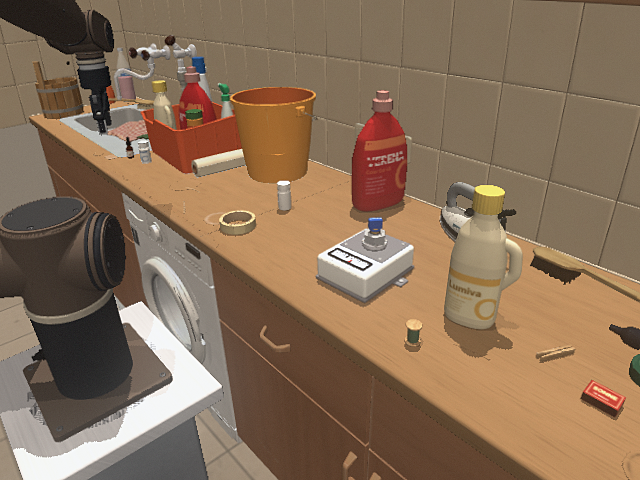

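Top view: doser at about (367,240), blue head at (368,220), window at (367,258), softener at (460,222). Scene view: blue head at (376,225), window at (350,260). Next I measure the pose and enlarge both.

Run:
```python
from h import *
T=dict(np.load("top0.npz"));S=dict(np.load("scene0.npz"))
for n,im in(("top",T),("scene",S)):
    W=world(im);np.save(n+"W.npy",W)
    c0=ray(im,367,240,.062) if n=="top" else ray(im,370,258,.062)
    near=np.hypot(W[...,0]-c0[0],W[...,1]-c0[1])<.13
    m=near&(abs(W[...,2]-.062)<.008)
    P=W[m][:,:2].astype(np.float32);r=cv2.minAreaRect(P*1000);print(n,c0.round(3),m.sum(),r,"z",np.median(W[m][:,2]))
    hsv=cv2.cvtColor(im["pixels"],cv2.COLOR_RGB2HSV)
    b=near&(abs(hsv[...,0].astype(int)-112)<14)&(hsv[...,1]>130)&(W[...,2]>.085)
    Q=W[b];print("blue",b.sum(),Q.mean(0).round(4),Q[:,2].max(), np.argwhere(b).mean(0))
    q=Q[Q[:,2]>.115];print(" top",len(q), q.mean(0), cv2.minAreaRect((q[:,:2]*1000).astype(np.float32)))
a=cv2.resize(T["pixels"][195:285,325:405,::-1],None,fx=5,fy=5,interpolation=cv2.INTER_CUBIC)
b=cv2.resize(S["pixels"][205:300,310:420,::-1],None,fx=3.6,fy=4.737,interpolation=cv2.INTER_CUBIC)
cv2.imwrite("pics/c0.png",np.hstack([a,b[:450]]))
```

```text
top [ 0.549 -0.091  0.062] 2613 ((557.565673828125, -87.73527526855469), (177.28738403320312, 132.72393798828125), 4.45880651473999) z 0.06148882977809755
blue 41 [ 0.5818 -0.0852  0.1211] 0.13099578035778636 [221.24390244 366.53658537]
 top 30 [ 0.58249939 -0.08459561  0.12553163] ((584.2425537109375, -84.91322326660156), (10.475545883178711, 25.220338821411133), 55.26583480834961)
scene [ 0.54  -0.123  0.062] 2270 ((560.0853271484375, -91.7882080078125), (172.91212463378906, 135.4473876953125), 4.477603912353516) z 0.06030354073083627
blue 33 [ 0.588  -0.0928  0.1202] 0.12524828394970866 [221.15151515 375.87878788]
 top 28 [ 0.58835893 -0.0921905   0.12313001] ((587.5886840820312, -90.40430450439453), (9.567292213439941, 25.658031463623047), 52.22052001953125)
```

View pics/c0.png

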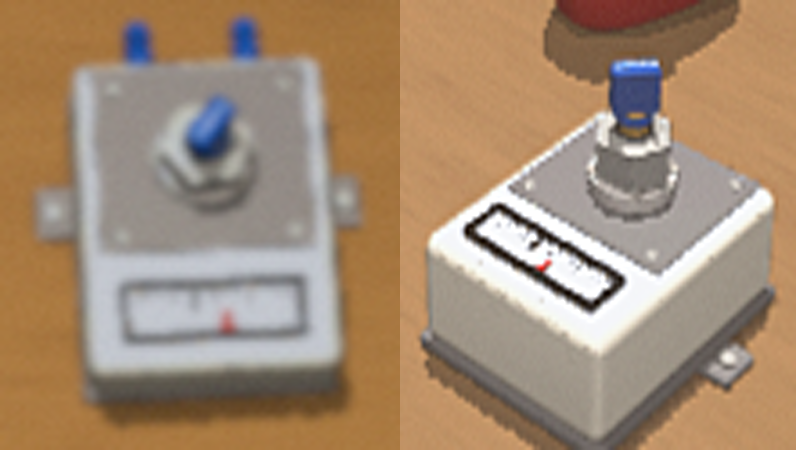

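```bash
cat >> h.py <<'E'
def go(x,y,z,phi=None):
    "tool-frame shift from the measured pose; phi = world angle of tool y, deg"
    s=arm.sense();M=R.from_rotvec(s["tool_rot"]).as_matrix()
    d=M.T@(np.array([x,y,z])-s["ee_pos"]);f=np.degrees(np.arctan2(M[1,1],M[0,1]))
    print("now",s["clock"],s["ee_pos"].round(4),"phi",f.round(2),"q6",np.degrees(s["q"][5]).round(1),"F",s["force"].round(2),"T",s["ft_torque"].round(3),"w",s["gripper_width"],s["gripper_force"], "tilt",M[:,2].round(4))
    print("move",d.round(4),"yaw", None if phi is None else ((f-phi+180)%360-180)/5)
E
python3 - <<'E'
from h import *
go(.5865,-.0875,.23,10.2)
T=dict(np.load("top0.npz"));S=dict(np.load("scene0.npz"))
# pointer / mark: rectify window to unit frame in both cameras, print as enlarged picture (4px/mm... )
for n,im,c in(("top",T,(.5576,-.0877)),("scene",S,(.5601,-.0918))):
    a=np.radians(4.47);ex=np.array([np.cos(a),np.sin(a)]);ey=np.array([-ex[1],ex[0]])
    hsv=cv2.cvtColor(im["pixels"],cv2.COLOR_RGB2HSV).astype(int)
    W=world(im);u=(W[...,:2]-c)@ex;v=(W[...,:2]-c)@ey
    near=(abs(u+.056)<.02)&(abs(v)<.055)&(abs(W[...,2]-.062)<.01)
    red=near&((hsv[...,0]<8)|(hsv[...,0]>172))&(hsv[...,1]>90)
    w=hsv[...,1]*red
    print(n,"red",red.sum(),((u*w).sum()/w.sum()).round(4),((v*w).sum()/w.sum()).round(4),np.argwhere(red).tolist())
E
```

```text
now 0.1 [0.2913 0.6082 0.23  ] phi 64.4 q6 -8.6 F [-0.09 -0.   -0.55] T [0.012 0.03  0.028] w 1.0019872749108805 0.0 tilt [-0.0012 -0.0018 -1.    ]
move [-0.5669 -0.4999  0.0009] yaw 10.839634449851678
top red 2 -0.0639 -0.0066 [[259, 370], [260, 370]]
scene red 6 -0.0609 -0.0056 [[260, 350], [260, 351], [261, 348], [261, 349], [261, 350], [262, 349]]
```

Emit:
drive_tool([
  [-0.567,-0.5,0.001,10.8,0.062],
  [-0.567,-0.5,0.001,10.8,0.062],
  [-0.567,-0.5,0.001,10.8,0.062],
  [-0.567,-0.5,0.001,10.8,0.062],
  [-0.567,-0.5,0.001,10.8,0.062],
  [-0.567,-0.5,0.001,10.8,0.062],
  [-0.567,-0.5,0.001,10.8,0.062],
  [-0.567,-0.5,0.001,10.8,0.062],
  [-0.567,-0.5,0.001,10.8,0.062],
  [-0.567,-0.5,0.001,10.8,0.062],
  [-0.567,-0.5,0.001,10.8,0.062],
  [-0.567,-0.5,0.001,10.8,0.062],
  [-0.567,-0.5,0.001,10.8,0.062],
  [-0.567,-0.5,0.001,10.8,0.062],
  [-0.567,-0.5,0.001,10.8,0.062],
  [-0.567,-0.5,0.001,10.8,0.062],
  [-0.567,-0.5,0.001,10.8,0.062],
  [-0.567,-0.5,0.001,10.8,0.062],
])

```text
clock: 2.35
ee_pos: [0.5869, -0.0866, 0.2305]
tool_rot: [2.01, 2.414, 0.0]
force: [1.3, -0.5, 0.6]
gripper_width: 0.721
gripper_force: 0.0
```

Run:
```python
from h import *
go(.5865,-.0875,.075,10.2)
a=shot("top");b=shot("scene");np.savez("top1.npz",**a);np.savez("scene1.npz",**b)
cv2.imwrite("pics/c1.png",np.hstack([cv2.resize(a["pixels"][185:285,315:415,::-1],(400,400)),cv2.resize(b["pixels"][150:310,300:460,::-1],(400,400))]))
```

```text
now 2.35 [ 0.5869 -0.0866  0.2305] phi 10.44 q6 -28.6 F [ 1.25 -0.48  0.62] T [-0.053  0.023 -0.003] w 0.7211718338872909 0.0 tilt [ 2.e-04 -1.e-04 -1.e+00]
move [-0.0007 -0.0006  0.1555] yaw 0.048952920604523345
```

View pics/c1.png

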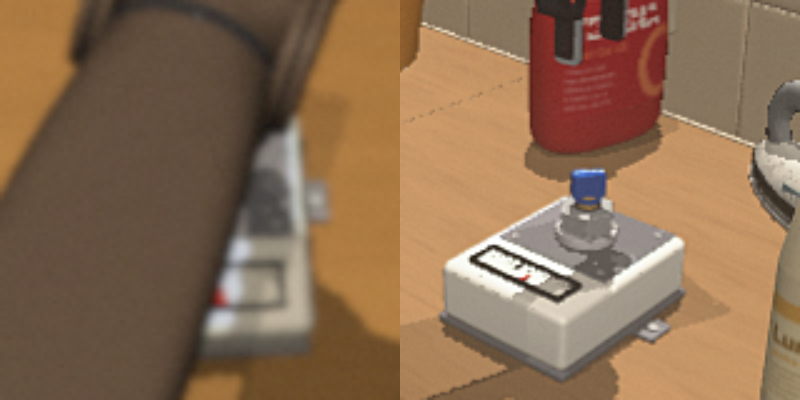

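Scene crop: the fingers hang above and slightly behind the head, and the window stays visible to this camera with the arm in place. Descending round the nut.

Emit:
drive_tool([
  [-0.001,-0.001,0.04,0,0.062],
  [-0.001,-0.001,0.08,0,0.062],
  [-0.001,-0.001,0.12,0,0.062],
  [-0.001,-0.001,0.14,0,0.062],
  [-0.001,-0.001,0.155,0,0.062],
  [-0.001,-0.001,0.156,0,0.062],
  [-0.001,-0.001,0.156,0,0.062],
])

```text
clock: 3.32
ee_pos: [0.5872, -0.0886, 0.0757]
tool_rot: [2.009, 2.412, 0.001]
force: [-1.1, 0.2, 0.7]
gripper_width: 0.726
gripper_force: 0.0
```

Run:
```python
from h import *
go(.5865,-.0875,.075,10.2)
b=shot("scene")
cv2.imwrite("pics/c2.png",cv2.resize(b["pixels"][170:290,310:470,::-1],(800,600),interpolation=cv2.INTER_CUBIC))
```

```text
now 3.325 [ 0.5872 -0.0886  0.0757] phi 10.41 q6 -28.8 F [-1.13  0.19  0.68] T [ 0.021 -0.005  0.   ] w 0.7255408378228887 0.0 tilt [ 2.4e-03 -8.0e-04 -1.0e+00]
move [ 0.0013 -0.0005  0.0007] yaw 0.04106616118904185
```

View pics/c2.png

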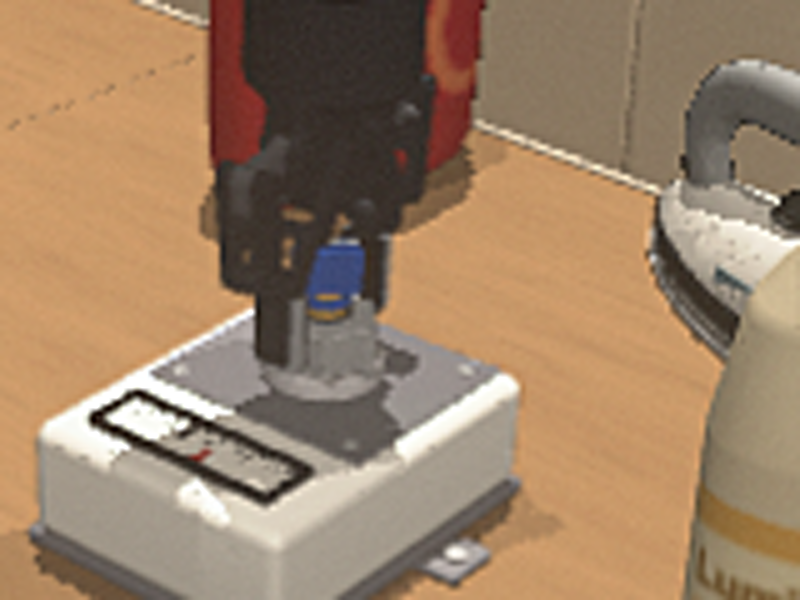

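Fingers (265,330) and (370,300) straddle the nut, nothing touched. Closing.

Emit:
drive_tool([
  [0.001,0,0.001,0,0.03],
  [0.001,0,0.001,0,0.03],
  [0.001,0,0.001,0,0.03],
  [0.001,0,0.001,0,0.03],
  [0.001,0,0.001,0,0.03],
  [0.001,0,0.001,0,0.03],
])

```text
clock: 4.12
ee_pos: [0.5906, -0.0875, 0.0766]
tool_rot: [2.004, 2.405, 0.011]
force: [7.6, 1.8, 0.6]
gripper_width: 0.498
gripper_force: 62.5
```

Run:
```python
from h import *
go(.5865,-.0875,.075,10.2)
```

```text
now 4.125 [ 0.5906 -0.0875  0.0766] phi 10.4 q6 -28.7 F [7.63 1.8  0.64] T [ 0.399 -1.172  0.213] w 0.4981766509540953 62.46001247141976 tilt [ 0.0127 -0.0014 -0.9999]
move [ 0.0007 -0.0041  0.0016] yaw 0.04090577778919737
```

Emit:
drive_tool([
  [0,0.002,0.001,0,0.03],
  [0,0.0035,0.001,0,0.03],
  [0,0.0035,0.001,0,0.03],
  [0,0.0035,0.001,0,0.03],
])

```text
clock: 4.62
ee_pos: [0.5908, -0.0873, 0.0765]
tool_rot: [2.008, 2.412, 0.001]
force: [-5.0, 0.5, 12.4]
gripper_width: 0.495
gripper_force: 63.8
```

Run:
```python
from h import *
go(.5905,-.0875,.075,10.2)
```

```text
now 4.625 [ 0.5908 -0.0873  0.0765] phi 10.46 q6 -28.5 F [-5.02  0.51 12.4 ] T [0.086 0.724 0.118] w 0.49484920725056414 63.82996533997357 tilt [ 0.0027 -0.0018 -1.    ]
move [-0.0001 -0.0003  0.0015] yaw 0.05298152711322359
```

Emit:
drive_tool([
  [0,-0.001,-0.001,-0.5,0.03],
  [0,-0.001,-0.0015,-1,0.03],
  [0,-0.001,-0.0018,-2,0.03],
  [0,-0.001,-0.0022,-3,0.03],
  [0,-0.001,-0.0025,-4,0.03],
  [0,-0.001,-0.0028,-5,0.03],
  [0,-0.001,-0.0032,-6,0.03],
  [0,-0.001,-0.0032,-6,0.03],
  [0,-0.001,-0.0032,-6,0.03],
])

```text
clock: 5.75
ee_pos: [0.591, -0.0872, 0.0784]
tool_rot: [1.318, 2.845, 0.003]
force: [1.8, 2.0, 6.5]
gripper_width: 0.498
gripper_force: 63.0
```

Run:
```python
from h import *
go(.5905,-.0875,.075,10.2)
```

```text
now 5.75 [ 0.591  -0.0872  0.0784] phi 40.29 q6 -58.5 F [1.76 1.98 6.47] T [ 0.324 -0.405 -0.075] w 0.49787196134728495 62.99729966354789 tilt [ 0.0068 -0.001  -1.    ]
move [ 0.0001 -0.0006  0.0034] yaw 6.018944143379798
```

Emit:
drive_tool([
  [0,0,-0.001,-1,0.03],
  [0,0,-0.0014,-2,0.03],
  [0,0,-0.0017,-3,0.03],
  [0,0,-0.002,-4,0.03],
  [0,0,-0.0024,-5,0.03],
  [0,0,-0.0028,-6,0.03],
  [0,0,-0.0031,-7,0.03],
  [0,0,-0.0035,-8,0.03],
  [0,0,-0.0038,-9,0.03],
  [0,0,-0.0042,-10,0.03],
  [0,0,-0.0045,-11,0.03],
  [0,0,-0.0049,-12,0.03],
  [0,0,-0.0052,-13,0.03],
  [0,0,-0.0052,-13,0.03],
  [0,0,-0.0052,-13,0.03],
])

```text
clock: 7.62
ee_pos: [0.5912, -0.0864, 0.083]
tool_rot: [-0.416, 3.107, -0.0]
force: [4.4, 2.4, 3.6]
gripper_width: 0.5
gripper_force: 62.7
```

Run:
```python
from h import *
go(.5905,-.0875,.075,10.2)
```

```text
now 7.625 [ 0.5912 -0.0864  0.083 ] phi 105.25 q6 -123.5 F [4.36 2.4  3.61] T [ 0.739 -0.698 -0.084] w 0.5000203075852244 62.68101769848727 tilt [ 7.3e-03  7.0e-04 -1.0e+00]
move [ 0.001  -0.0009  0.008 ] yaw 19.010502877946294
```

Emit:
drive_tool([
  [0,0,0,0,0.062],
  [0,0,0,0,0.062],
  [0,0,0,0,0.062],
  [0,0,-0.01,0,0.062],
  [0,0,-0.021,0,0.062],
  [0,0,-0.021,2,0.062],
  [0,0,-0.021,4,0.062],
  [0,0,-0.021,6,0.062],
  [0,0,-0.021,8,0.062],
  [0,0,-0.021,10.4,0.062],
  [0,0,-0.021,10.4,0.062],
  [0,0,-0.021,10.4,0.062],
])

```text
clock: 9.12
ee_pos: [0.5887, -0.087, 0.1023]
tool_rot: [0.983, 2.983, -0.0]
force: [0.2, -0.8, -0.1]
gripper_width: 0.724
gripper_force: 0.0
```

Run:
```python
from h import *
go(.5908,-.0867,.104,53.5)
ims=[shot("scene") for _ in range(4)]
np.savez("scene2.npz",**ims[0])
p=np.mean([i["pixels"].astype(float) for i in ims],0).astype(np.uint8)
np.save("p2.npy",p)
cv2.imwrite("pics/c3.png",np.vstack([cv2.resize(p[240:285,315:395,::-1],(640,360),interpolation=cv2.INTER_CUBIC),cv2.resize(p[200:245,340:420,::-1],(640,230),interpolation=cv2.INTER_CUBIC)]))
```

```text
now 9.125 [ 0.5887 -0.087   0.1023] phi 53.53 q6 -71.7 F [ 0.24 -0.79 -0.08] T [-0.1   -0.06  -0.022] w 0.7235977332455666 0.0 tilt [ 8.e-04 -3.e-04 -1.e+00]
move [-0.0015  0.0015 -0.0017] yaw 0.00691820625939954
```

View pics/c3.png

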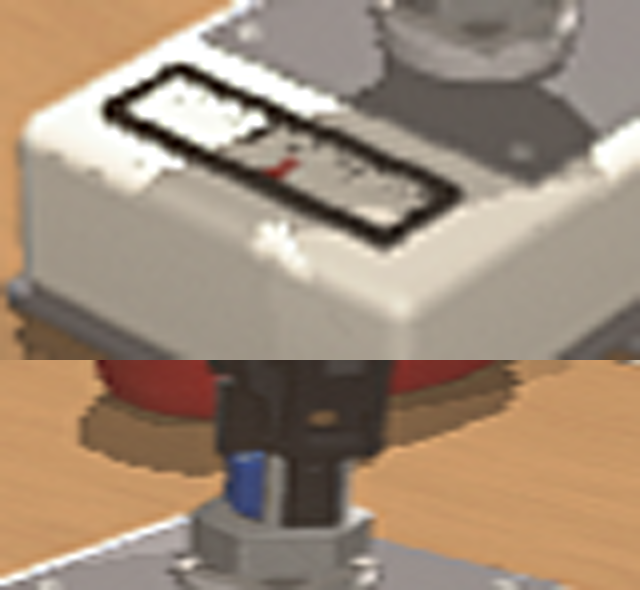

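Mark at about (282,170) in the 8x crop, the pointer dark at about (255,143); head stands free between the fingers. I close on the head and meanwhile rectify the window numerically.

Emit:
drive_tool([
  [-0.0015,0.0015,-0.002,0,0.062],
  [-0.0015,0.0015,-0.002,0,0],
  [-0.0015,0.0015,-0.002,0,0],
  [-0.0015,0.0015,-0.002,0,0],
  [-0.0015,0.0015,-0.002,0,0],
  [-0.0015,0.0015,-0.002,0,0],
  [-0.0015,0.0015,-0.002,0,0],
  [-0.0015,0.0015,-0.002,0,0],
  [-0.0015,0.0015,-0.002,0,0],
])

```text
clock: 10.45
ee_pos: [0.5905, -0.0866, 0.1039]
tool_rot: [-0.986, -2.983, 0.0]
force: [-1.1, 0.3, 2.2]
gripper_width: 0.148
gripper_force: 59.8
```

```bash
cat >> h.py <<'E'
def rect(im,pix,c,a=4.47,z=.062,s=8):
    "unit-frame picture of the window: rows x from -40 to -72 mm, cols y from +50 to -50 mm, s px/mm"
    a=np.radians(a);ex=np.array([np.cos(a),np.sin(a)]);ey=np.array([-ex[1],ex[0]])
    xs=(-.040-np.arange(32*s)/s/1000);ys=(.05-np.arange(100*s)/s/1000)
    X,Y=np.meshgrid(xs,ys,indexing="ij")
    P=np.array(c)+X[...,None]*ex+Y[...,None]*ey
    P=np.dstack([P,np.full(X.shape,z)]).reshape(-1,3)
    Ti=np.linalg.inv(im["extrinsics"])
    q,_=cv2.projectPoints(P,cv2.Rodrigues(Ti[:3,:3])[0],Ti[:3,3],im["K"],np.array([im["k1"],0,0,0.]))
    q=q.reshape(X.shape+(2,)).astype(np.float32)
    return cv2.remap(pix,q[...,0],q[...,1],cv2.INTER_CUBIC)
E
python3 - <<'E'
from h import *
go(.5908,-.0867,.104,53.5)
T=dict(np.load("top0.npz"));S=dict(np.load("scene0.npz"));S2=dict(np.load("scene2.npz"))
o=[rect(T,T["pixels"],(.5576,-.0877)),rect(S,S["pixels"],(.5601,-.0918))]
# right the scale: fine-register by window frame is visual
cv2.imwrite("pics/c4.png",np.vstack(o)[...,::-1])
E
```

```text
now 10.45 [ 0.5905 -0.0866  0.1039] phi 53.4 q6 -71.5 F [-1.12  0.35  2.17] T [ 0.007  0.249 -0.035] w 0.14821479057585313 59.80672359466553 tilt [-1.e-04 -0.e+00 -1.e+00]
move [-0.0003  0.0001 -0.0001] yaw -0.020392532492667214
```

View pics/c4.png

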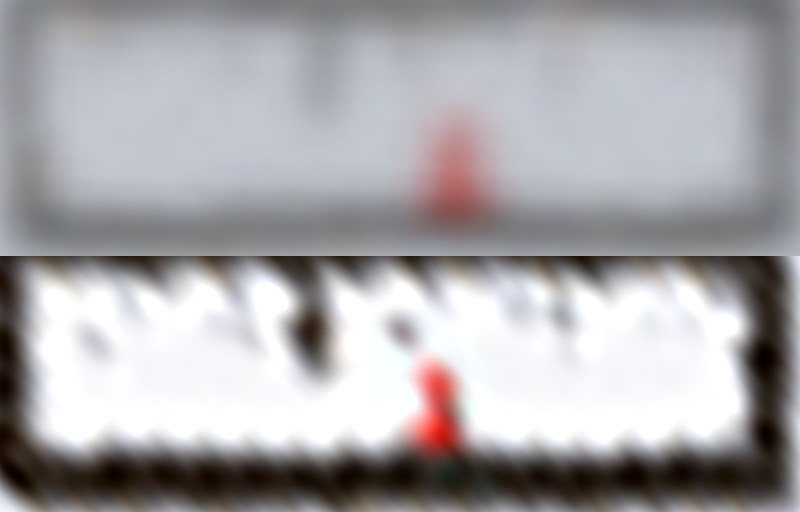

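Rectified: top view pointer column 322, mark 455; scene view 308 and 437. The pointer must move about 16.4 mm towards -y, so 1.17 rad (67°) anticlockwise. The head is gripped at its 14 mm width. I turn 65° first.

Emit:
drive_tool([
  [0,0,0,-1,0],
  [0,0,0,-2,0],
  [0,0,0,-3,0],
  [0,0,0,-4,0],
  [0,0,0,-5,0],
  [0,0,0,-6,0],
  [0,0,0,-7,0],
  [0,0,0,-8,0],
  [0,0,0,-9,0],
  [0,0,0,-10,0],
  [0,0,0,-11,0],
  [0,0,0,-12,0],
  [0,0,0,-13,0],
  [0,0,0,-13,0],
  [0,0,0,-13,0],
])

```text
clock: 12.32
ee_pos: [0.5905, -0.0866, 0.1039]
tool_rot: [0.77, -3.045, 0.001]
force: [-1.6, -0.9, 3.3]
gripper_width: 0.15
gripper_force: 60.0
```

Run:
```python
from h import *
go(.5908,-.0867,.104,53.5)
ims=[shot("scene") for _ in range(4)];np.savez("scene3.npz",**ims[0])
p=np.mean([i["pixels"].astype(float) for i in ims],0).astype(np.uint8)
t=shot("top")
cv2.imwrite("pics/c5.png",np.vstack([rect(t,t["pixels"],(.5576,-.0877)),rect(ims[0],p,(.5601,-.0918))])[...,::-1])
```

```text
now 12.325 [ 0.5905 -0.0866  0.1039] phi 118.38 q6 -136.4 F [-1.61 -0.86  3.35] T [-0.074  0.295  0.155] w 0.14967317082794826 60.04671335220337 tilt [-2.e-04 -4.e-04 -1.e+00]
move [-0.0003 -0.0002 -0.0001] yaw 12.976473355129269
```

View pics/c5.png

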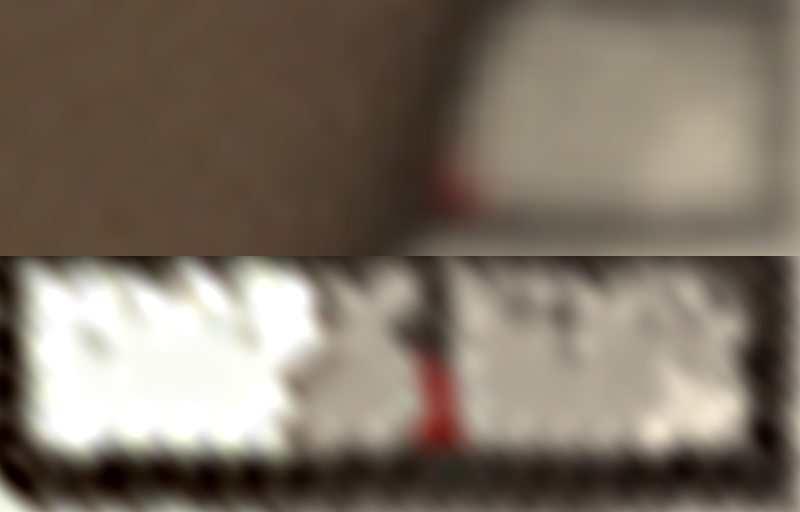

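Scene view: the pointer is at column ~434 and the mark at ~437, nearly opposite. Refining with centroids.

Run:
```python
from h import *
def cen(w,lo,hi): 
    x=np.arange(lo,hi);return (w*x).sum()/w.sum()
for n,c,p0 in(("top0",(.5576,-.0877),322),("scene0",(.5601,-.0918),310),("scene2",(.5601,-.0918),310),("scene3",(.5601,-.0918),434)):
    im=dict(np.load(n+".npz"));r=rect(im,im["pixels"],c).astype(float)
    red=(r[...,0]-r[...,1:].max(2)).clip(0)
    g=r.max(2)
    out=[]
    for rows in((30,60),(45,85),(30,90)):
        prof=g[rows[0]:rows[1],p0-36:p0+36].mean(0);w=(np.percentile(prof,70)-prof).clip(0)
        out.append(round(cen(w,p0-36,p0+36),1))
    print(n,"ptr",out,"mark",[round(cen(red[a:b,400:490].sum(0),400,490),1) for a,b in((90,140),(140,185),(100,190))])
```

```text
top0 ptr [np.float64(324.6), np.float64(323.0), np.float64(323.4)] mark [np.float64(455.9), np.float64(453.5), np.float64(453.9)]
scene0 ptr [np.float64(311.3), np.float64(310.6), np.float64(310.5)] mark [np.float64(435.7), np.float64(436.0), np.float64(435.9)]
scene2 ptr [np.float64(317.3), np.float64(314.2), np.float64(314.6)] mark [np.float64(437.8), np.float64(439.9), np.float64(439.2)]
scene3 ptr [np.float64(433.5), np.float64(429.3), np.float64(430.9)] mark [np.float64(437.5), np.float64(440.1), np.float64(439.3)]
```

Emit:
drive_tool([
  [0,0,0,-0.3,0],
  [0,0,0,-0.3,0],
  [0,0,0,-0.3,0],
  [0,0,0,-0.3,0.062],
  [0,0,0,-0.3,0.062],
  [0,0,0,-0.3,0.062],
  [0,0,0,-0.3,0.062],
  [0,0,0,1.5,0.062],
  [0,0,0,2.6,0.062],
  [0,0,0,2.6,0.062],
  [0,0,0,2.6,0.062],
])

```text
clock: 13.95
ee_pos: [0.5905, -0.0866, 0.1037]
tool_rot: [-0.423, 3.113, -0.0]
force: [0.4, -0.4, -0.0]
gripper_width: 0.725
gripper_force: 0.0
```

Run:
```python
from h import *
go(.5908,-.0867,.083,105.25)
im=shot("scene");r=rect(im,im["pixels"],(.5601,-.0918)).astype(float);np.savez("scene4.npz",**im)
red=(r[...,0]-r[...,1:].max(2)).clip(0);g=r.max(2)
for a,b in((30,60),(45,85),(30,90)):
    p=g[a:b,398:470].mean(0);w=(np.percentile(p,70)-p).clip(0);print((w*np.arange(398,470)).sum()/w.sum())
w=red[100:190,400:490].sum(0);print((w*np.arange(400,490)).sum()/w.sum())
```

```text
now 13.95 [ 0.5905 -0.0866  0.1037] phi 105.48 q6 -123.6 F [ 0.38 -0.39 -0.04] T [ 0.017  0.02  -0.02 ] w 0.7247286482841587 0.0 tilt [ 1.e-04 -0.e+00 -1.e+00]
move [-0.0002 -0.0002  0.0207] yaw 0.046277093517073806
433.93602810593774
430.5102825627078
431.85711028735
439.03096579711837
```

Emit:
drive_tool([
  [0,0,-0.05,0,0.062],
  [0,0,-0.1,0,0.062],
  [0,0.06,-0.11,0,0.062],
  [0,0.12,-0.11,0,0.062],
  [0,0.18,-0.11,0,0.062],
  [0,0.24,-0.11,0,0.062],
  [0,0.3,-0.11,0,0.062],
  [0,0.3,-0.11,0,0.062],
  [0,0.3,-0.11,0,0.062],
])

```text
clock: 15.12
ee_pos: [0.5108, 0.2026, 0.2138]
tool_rot: [-0.423, 3.113, -0.001]
force: [0.6, -0.4, 0.2]
gripper_width: 0.726
gripper_force: 0.0
```

Run:
```python
from h import *
go(.5908,-.0867,.13,105.25)
o=[]
for n,c in(("top",(.5576,-.0877)),("scene",(.5601,-.0918))):
    im=shot(n);np.savez(n+"5.npz",**im)
    p=np.mean([shot(n)["pixels"].astype(float) for _ in range(5)]+[im["pixels"].astype(float)],0)
    r=rect(im,p.astype(np.float32),c).astype(float);o.append(r)
    red=(r[...,0]-r[...,1:].max(2)).clip(0);g=r.max(2);c0=450 if n=="top" else 436
    for a,b in((30,60),(45,85),(30,90)):
        q=g[a:b,c0-30:c0+30].mean(0);w=(np.percentile(q,70)-q).clip(0);print(n,(w*np.arange(c0-30,c0+30)).sum()/w.sum())
    w=red[105:190,400:490].sum(0);print("mark",(w*np.arange(400,490)).sum()/w.sum())
cv2.imwrite("pics/c6.png",np.vstack(o).clip(0,255)[...,::-1])
```

```text
now 15.125 [0.5108 0.2026 0.2138] phi 105.47 q6 -94.4 F [ 0.56 -0.36  0.16] T [0.013 0.058 0.034] w 0.7264801273815402 0.0 tilt [ 3.e-04 -5.e-04 -1.e+00]
move [ 1.000e-04 -3.001e-01  8.390e-02] yaw 0.044455674936483544
top 446.97080934066764
top 447.8963916468016
top 447.95246207804934
mark 454.0789226518439
scene 436.3620623322194
scene 435.45255612887314
scene 435.57662127325176
mark 435.88629442019584[ WARN:0@14.783] global loadsave.cpp:1063 imwrite_ Unsupported depth image for selected encoder is fallbacked to CV_8U.
```

View pics/c6.png

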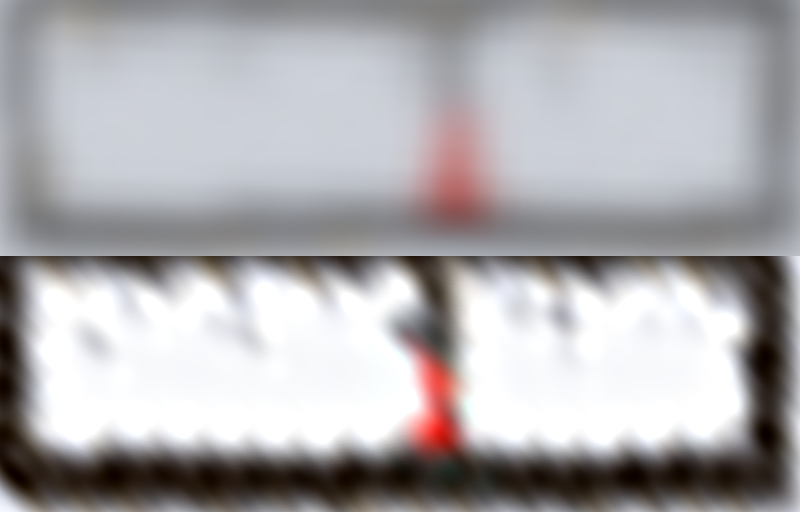

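Both views show the pointer opposite the mark: top columns 448 vs 454, scene 435.6 vs 435.9, so within about 0.4 mm on average. Returning to the nut.

Emit:
drive_tool([
  [0,-0.06,0,0,0.062],
  [0,-0.12,0,0,0.062],
  [0,-0.18,0,0,0.062],
  [0,-0.24,0,0,0.062],
  [0,-0.3,0,0,0.062],
  [0,-0.3,0,0,0.062],
  [0,-0.3,0.05,0,0.062],
  [0,-0.3,0.09,0,0.062],
  [0,-0.3,0.115,0,0.062],
  [0,-0.3,0.131,0,0.062],
  [0,-0.3,0.131,0,0.062],
  [0,-0.3,0.131,0,0.062],
  [0,-0.3,0.131,0,0.03],
  [0,-0.3,0.131,0,0.03],
  [0,-0.3,0.131,0,0.03],
  [0,-0.3,0.131,0,0.03],
  [0,-0.3,0.131,0,0.03],
  [0,-0.3,0.131,0,0.03],
])

```text
clock: 17.98
ee_pos: [0.5915, -0.0865, 0.0848]
tool_rot: [-0.421, 3.111, -0.0]
force: [-2.2, 2.7, 6.1]
gripper_width: 0.495
gripper_force: 62.4
```

Run:
```python
from h import *
go(.5908,-.0867,.083,105.25)
```

```text
now 17.975 [ 0.5915 -0.0865  0.0848] phi 105.41 q6 -123.5 F [-2.18  2.67  6.06] T [0.381 0.288 0.017] w 0.49483067135182446 62.37033556205006 tilt [ 0.0023  0.     -1.    ]
move [ 0.0007 -0.      0.0018] yaw 0.03106476234117963
```

Emit:
drive_tool([
  [0,0,0.0003,1,0.03],
  [0,0,0.0007,2,0.03],
  [0,0,0.001,3,0.03],
  [0,0,0.0014,4,0.03],
  [0,0,0.0017,5,0.03],
  [0,0,0.002,6,0.03],
])

```text
clock: 18.73
ee_pos: [0.5914, -0.0869, 0.0827]
tool_rot: [0.401, 3.114, -0.001]
force: [-1.6, 0.8, 5.3]
gripper_width: 0.499
gripper_force: 62.4
```

Run:
```python
from h import *
go(.5908,-.0867,.083,75.4)
```

```text
now 18.725 [ 0.5914 -0.0869  0.0827] phi 75.33 q6 -93.4 F [-1.64  0.76  5.3 ] T [0.141 0.291 0.275] w 0.4994239518891541 62.41583518871266 tilt [ 0.0022 -0.0012 -1.    ]
move [ 0.0007  0.     -0.0003] yaw -0.014922738372541744
```

Emit:
drive_tool([
  [0,0,0.0001,0.25,0.03],
  [0,0,0.0002,0.5,0.03],
  [0,0,0.0002,0.5,0.03],
])

```text
clock: 19.1
ee_pos: [0.5914, -0.087, 0.0825]
tool_rot: [0.465, 3.105, -0.001]
force: [-1.4, 1.3, 5.6]
gripper_width: 0.495
gripper_force: 62.4
```

Run:
```python
from h import *
go(.5908,-.0867,.083,75.4);print(arm.sense()["tau"].round(3))
```

```text
now 19.1 [ 0.5914 -0.087   0.0825] phi 72.96 q6 -91.0 F [-1.37  1.28  5.56] T [0.171 0.268 0.229] w 0.49544216234355654 62.42769487515943 tilt [ 0.0021 -0.0012 -1.    ]
move [ 0.0007  0.0001 -0.0005] yaw -0.48842307499268145
[ -0.579 -33.252 -23.617   0.053  -0.47    0.217]
```

Emit:
drive_tool([
  [0,0,0.0002,0.5,0.03],
  [0,0,0.0002,0.5,0.03],
])

```text
clock: 19.35
ee_pos: [0.5914, -0.087, 0.0824]
tool_rot: [0.533, 3.094, -0.001]
force: [-2.0, 1.1, 5.9]
gripper_width: 0.5
gripper_force: 62.4
```

```bash
cat > t.py <<'E'
from rig import arm
import numpy as np
from scipy.spatial.transform import Rotation as R
s=arm.sense();M=R.from_rotvec(s["tool_rot"]).as_matrix()
print(s["clock"],"phi",np.degrees(np.arctan2(M[1,1],M[0,1])).round(2),"Tz",s["ft_torque"][2].round(3),"tau6",s["tau"][5].round(3),"F",s["force"].round(1),"p",s["ee_pos"].round(4))
E
python3 t.py
```

```text
19.35 phi 70.44 Tz 0.133 tau6 0.172 F [-2.   1.1  5.9] p [ 0.5914 -0.087   0.0824]
```

Emit:
drive_tool([
  [0,0,0.0002,0.5,0.03],
  [0,0,0.0002,0.5,0.03],
])

```text
clock: 19.6
ee_pos: [0.5914, -0.087, 0.0822]
tool_rot: [0.6, 3.081, -0.001]
force: [-1.3, 1.2, 5.8]
gripper_width: 0.496
gripper_force: 62.4
```

```bash
python3 t.py
```

```text
19.6 phi 67.95 Tz 0.218 tau6 0.168 F [-1.3  1.2  5.8] p [ 0.5914 -0.087   0.0822]
```

Emit:
drive_tool([
  [0,0,0.0002,0.5,0.03],
  [0,0,0.0002,0.5,0.03],
])

```text
clock: 19.85
ee_pos: [0.5914, -0.087, 0.082]
tool_rot: [0.668, 3.068, -0.001]
force: [-1.2, 0.5, 5.9]
gripper_width: 0.495
gripper_force: 62.5
```

```bash
python3 t.py
```

```text
19.85 phi 65.44 Tz 0.179 tau6 0.168 F [-1.2  0.5  5.9] p [ 0.5914 -0.087   0.082 ]
```

Emit:
drive_tool([
  [0,0,0.0002,0.5,0.03],
  [0,0,0.0002,0.5,0.03],
])

```text
clock: 20.1
ee_pos: [0.5914, -0.0871, 0.0819]
tool_rot: [0.734, 3.052, -0.001]
force: [-2.2, 0.9, 5.9]
gripper_width: 0.499
gripper_force: 62.5
```

```bash
python3 t.py
```

```text
20.1 phi 62.94 Tz 0.166 tau6 0.168 F [-2.2  0.9  5.9] p [ 0.5914 -0.0871  0.0819]
```

Emit:
drive_tool([
  [0,0,0.0002,0.5,0.03],
  [0,0,0.0002,0.5,0.03],
])

```text
clock: 20.35
ee_pos: [0.5914, -0.0871, 0.0817]
tool_rot: [0.801, 3.036, -0.002]
force: [-2.3, 0.3, 6.1]
gripper_width: 0.501
gripper_force: 62.5
```

```bash
python3 t.py
```

```text
20.35 phi 60.45 Tz 0.129 tau6 0.167 F [-2.3  0.3  6.1] p [ 0.5914 -0.0871  0.0817]
```

Emit:
drive_tool([
  [0,0,0.0002,0.5,0.03],
  [0,0,0.0002,0.5,0.03],
])

```text
clock: 20.6
ee_pos: [0.5913, -0.0871, 0.0815]
tool_rot: [0.867, 3.017, -0.002]
force: [-2.2, -0.2, 5.4]
gripper_width: 0.494
gripper_force: 62.5
```

```bash
python3 t.py
```

```text
20.6 phi 57.95 Tz 0.114 tau6 0.167 F [-2.2 -0.2  5.4] p [ 0.5913 -0.0871  0.0815]
```

Emit:
drive_tool([
  [0,0,0.0002,0.5,0.03],
  [0,0,0.0002,0.5,0.03],
])

```text
clock: 20.85
ee_pos: [0.5913, -0.0872, 0.0813]
tool_rot: [0.932, 2.998, -0.002]
force: [-3.5, 0.7, 6.8]
gripper_width: 0.494
gripper_force: 62.5
```

```bash
python3 t.py
```

```text
20.85 phi 55.45 Tz 0.147 tau6 0.168 F [-3.5  0.7  6.8] p [ 0.5913 -0.0872  0.0813]
```

Emit:
drive_tool([
  [0,0,0.0002,0.5,0.03],
  [0,0,0.0002,0.5,0.03],
])

```text
clock: 21.1
ee_pos: [0.5913, -0.0872, 0.0812]
tool_rot: [0.997, 2.977, -0.002]
force: [-1.8, 0.7, 7.6]
gripper_width: 0.495
gripper_force: 62.6
```

```bash
python3 t.py
```

```text
21.1 phi 52.97 Tz 0.123 tau6 0.191 F [-1.8  0.7  7.6] p [ 0.5913 -0.0872  0.0812]
```

Emit:
drive_tool([
  [0,0,0.0002,0.5,0.03],
  [0,0,0.0002,0.5,0.03],
])

```text
clock: 21.35
ee_pos: [0.5913, -0.0872, 0.0811]
tool_rot: [1.061, 2.955, -0.002]
force: [-2.9, 1.0, 6.7]
gripper_width: 0.495
gripper_force: 62.6
```

```bash
python3 t.py
```

```text
21.35 phi 50.5 Tz 0.26 tau6 0.272 F [-2.9  1.   6.7] p [ 0.5913 -0.0872  0.0811]
```

Emit:
drive_tool([
  [0,0,0.0002,0.5,0.03],
  [0,0,0.0002,0.5,0.03],
])

```text
clock: 21.6
ee_pos: [0.5912, -0.0873, 0.0809]
tool_rot: [1.124, 2.931, -0.002]
force: [-1.9, 0.1, 7.1]
gripper_width: 0.494
gripper_force: 62.7
```

```bash
python3 t.py
```

```text
21.6 phi 48.03 Tz 0.356 tau6 0.352 F [-1.9  0.1  7.1] p [ 0.5912 -0.0873  0.0809]
```

The nut bit at about phi 53.7° (torque now climbing about 1.8 N m/rad). Target is 0.25 rad past that, phi ≈ 39.3°.

Emit:
drive_tool([
  [0,0,0.0001,0.5,0.03],
  [0,0,0.0003,1,0.03],
  [0,0,0.0005,1.5,0.03],
  [0,0,0.0006,1.8,0.03],
  [0,0,0.0006,1.8,0.03],
  [0,0,0.0006,1.8,0.03],
])

```text
clock: 22.35
ee_pos: [0.5912, -0.0874, 0.0805]
tool_rot: [1.348, 2.835, -0.003]
force: [-4.2, 0.5, 7.7]
gripper_width: 0.498
gripper_force: 62.9
```

```bash
python3 t.py
```

```text
22.35 phi 39.14 Tz 0.68 tau6 0.675 F [-4.2  0.5  7.7] p [ 0.5912 -0.0874  0.0805]
```

Emit:
drive_tool([
  [0,0,0,0,0.062],
  [0,0,0,0,0.062],
  [0,0,0,0,0.062],
  [0,0,0,0,0.062],
  [0,0,-0.05,0,0.062],
  [0,0,-0.1,0,0.062],
  [0,0,-0.13,0,0.062],
  [0.05,0.05,-0.13,0,0.062],
  [0.08,0.1,-0.13,0,0.062],
  [0.1,0.16,-0.13,0,0.062],
  [0.1,0.16,-0.13,0,0.062],
])

```text
clock: 23.72
ee_pos: [0.6531, 0.0953, 0.2074]
tool_rot: [-1.348, -2.837, -0.001]
force: [0.5, -0.4, -0.3]
gripper_width: 0.722
gripper_force: 0.0
```

```bash
python3 t.py
python3 - <<'E'
from h import *
o=[]
for n,c in(("top",(.5576,-.0877)),("scene",(.5601,-.0918))):
    im=shot(n)
    o.append(cv2.resize(im["pixels"][195:285,325:405] if n=="top" else im["pixels"][205:295,330:410],(400,340),interpolation=cv2.INTER_CUBIC))
    r=rect(im,im["pixels"],c).astype(float);g=r.max(2);red=(r[...,0]-r[...,1:].max(2)).clip(0);c0=450 if n=="top" else 436
    q=g[30:90,c0-30:c0+30].mean(0);w=(np.percentile(q,70)-q).clip(0);w2=red[105:190,400:490].sum(0)
    print(n,(w*np.arange(c0-30,c0+30)).sum()/w.sum(),(w2*np.arange(400,490)).sum()/w2.sum())
    o.append(cv2.resize(r.clip(0,255).astype(np.uint8),(400,128)))
cv2.imwrite("pics/c7.png",np.hstack([np.vstack(o[:2]),np.vstack(o[2:])])[...,::-1])
E
```

```text
23.725 phi 39.16 Tz 0.065 tau6 0.058 F [ 0.5 -0.4 -0.3] p [0.6531 0.0953 0.2074]
top 447.63879256149744 453.9304254503641
scene 434.9763230404806 435.9196966077401
```

View pics/c7.png

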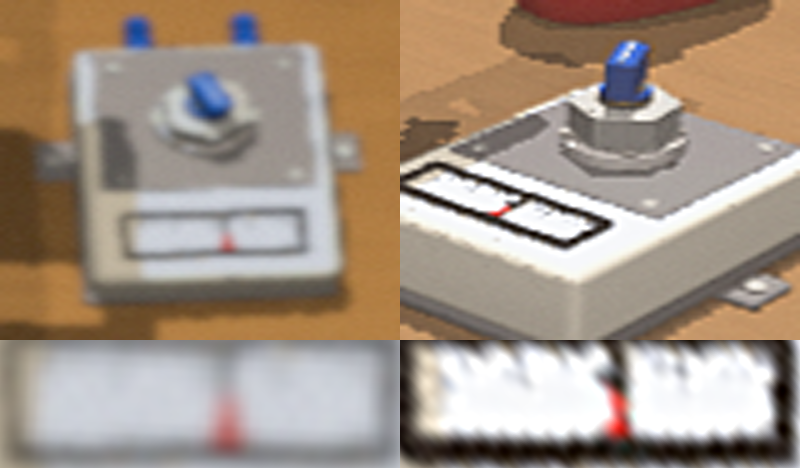

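Pointer opposite the mark, unit intact, nothing moved. I check that the nut has not sprung back by regripping at the same angle: torque would show any springback.

Emit:
drive_tool([
  [-0.04,-0.06,0,0,0.062],
  [-0.07,-0.11,0,0,0.062],
  [-0.1,-0.16,0,0,0.062],
  [-0.1,-0.16,0,0,0.062],
  [-0.1,-0.16,0.05,0,0.062],
  [-0.1,-0.16,0.09,0,0.062],
  [-0.1,-0.16,0.115,0,0.062],
  [-0.1,-0.16,0.128,0,0.062],
  [-0.1,-0.16,0.128,0,0.062],
  [-0.1,-0.16,0.128,0,0.062],
])

```text
clock: 25.08
ee_pos: [0.5915, -0.0869, 0.0815]
tool_rot: [1.354, 2.832, 0.001]
force: [-0.3, -0.4, -0.7]
gripper_width: 0.725
gripper_force: 0.0
```

```bash
python3 t.py
```

```text
25.075 phi 38.9 Tz 0.026 tau6 0.0 F [-0.3 -0.4 -0.7] p [ 0.5915 -0.0869  0.0815]
```

Emit:
drive_tool([
  [0,0,0,0,0.03],
  [0,0,0,0,0.03],
  [0,0,0,0,0.03],
  [0,0,0,0,0.03],
  [0,0,0,0,0.03],
])

```text
clock: 25.7
ee_pos: [0.5911, -0.0872, 0.082]
tool_rot: [1.352, 2.834, -0.002]
force: [-3.3, -0.8, 6.4]
gripper_width: 0.497
gripper_force: 62.4
```

```bash
python3 t.py
```

```text
25.7 phi 38.98 Tz 0.208 tau6 0.195 F [-3.3 -0.8  6.4] p [ 0.5911 -0.0872  0.082 ]
```

Torque is only about 0.2 N m on regrip (0.67 if it had sprung back), so the nut holds. Release, retreat, hand in.

Emit:
drive_tool([
  [0,0,0,0,0.062],
  [0,0,0,0,0.062],
  [0,0,0,0,0.062],
  [0,0,0,0,0.062],
  [0,0,-0.05,0,0.062],
  [0,0,-0.1,0,0.062],
  [0,0,-0.14,0,0.062],
  [0,0,-0.14,0,0.062],
  [0,0,-0.14,0,0.062],
])

```text
clock: 26.82
ee_pos: [0.5899, -0.0864, 0.2188]
tool_rot: [-1.354, -2.833, 0.0]
force: [-0.2, -0.9, -0.6]
gripper_width: 0.725
gripper_force: 0.0
```

```bash
python3 t.py; python3 -c "
from rig import arm
print(arm.sign_off())"
```

```text
26.825 phi 38.9 Tz 0.009 tau6 0.0 F [-0.2 -0.9 -0.6] p [ 0.5899 -0.0864  0.2188]
the job is handed in; nothing more can be done
None
```

The job is handed in (26.8 s, no verdict shown): nut slackened, pointer set opposite the red mark to within about 0.8 mm by the cameras, and nut re-tightened about 0.25 rad past its bite, where a regrip showed it holding; nothing else was touched.

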